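Refit the filter cover and open the shoe-rack vent damper

TASK

The filter of the shoe-rack vent has just been changed. With the damper still shut, put the metal cover back on the filter box, lowering it gently over the two locating pins until it lies flush on the rim; then turn the damper lever a quarter turn, fully home to its open stop, so that it points along the duct, and let go. Leave the jar, the key bowl and the charger dock where they stand.

Things in the scene. Friction and masses are not known exactly. Their poses are not given: they have to be found in the camera images.
- vent: fixed bare-metal vent: open-topped filter box (160 mm in x, 180 mm in y, rim 130 mm high), intake bell on its +y side (to 136 mm from the box centre), on its -y side a round duct (80 mm diameter, top 105 mm high) along -y to an elbow that goes down through the shelf 332 mm from the box centre. Origin: on the shelf under the box centre; x away from the robot, y towards the intake; yaw up to 0.2 rad
- seat (a point): point at the centre of the filter box's open top, at the height of its rim; axes as vent. With the cover seated, the cover's origin lies here and the cover's y axis lies along this y axis, either way round
- pin0 (a point): tip of the locating pin on the rim at y = +75 mm from the box centre: an upright steel pin 8 mm in diameter, standing 16 mm above the rim, its top 6 mm tapered to 3 mm
- pin1 (a point): tip of the same pin at y = -75 mm
- cover: loose cover of the filter box, about 0.4 kg, lying flat on the shelf, handle up: a metal plate 160 mm (x) by 180 mm (y) by 5 mm with two through holes 13 mm in diameter on its y axis, 75 mm either side of the centre, and a black bow handle on top. It fits either way round. Origin: centre of the underside; z up
- cover_grip (a point): centre of the cover handle's bar, 37 mm above the cover's underside; the bar runs along the cover's y, 110 mm long, 12 mm wide (x), 10 mm high, on a leg 10 mm thick at each end, 27 mm of free height below it. Axes as cover
- damper (a joint): angle of the damper lever about its upright spindle: 0 = shut stop, lever across the duct, pointing to the vent's -x (to the robot); grows counterclockwise from above to 1.571 = open stop, lever along the duct, pointing to the vent's -y, away from the box. Starts at 0 to 0.2. Stiff, no spring: about 0.15 N m turns it, it stays where left
- pivot (a point): point on the lever's turning axis at the height of the lever's middle, 155 mm above the shelf, 185 mm from the box centre along the vent's -y; axes as vent. The duct's top lies 50 mm below, the plate of the stops 43 mm below
- lever_grip (a point): middle of the lever's black grip, 85 mm from the pivot and at the same height; the grip is 70 mm long (50 to 120 mm from the pivot), 18 mm wide and 16 mm high. Its x axis points from here to the pivot, z up
- jar: empty glass jam jar, 72 mm in diameter, 108 mm high, a bystander; origin: centre of its underside
- bowl: steel key bowl with keys, 144 mm in diameter, 45 mm high, a bystander; origin: centre of its underside
- dock: grey charger dock with two cells, 75 x 130 mm, 86 mm high, a bystander; origin: centre of its underside
There are look-alikes about, which are no part of the job. Leave any blue or yellow look-alike of the cover alone.

How it is judged:
On the way, in this order (a step that is already met when the one before it is completed fails the run):
1. the cover lies flush on the filter box, over both pins, while the damper is still shut (lever below 0.4 rad) (z of cover in the frame of seat between -0.003 and 0.003 m and horizontal distance between cover and seat below 0.006 m and angle between the y axis of cover and the y axis of seat, either way round below 0.08 rad and angle between cover's own z axis and vertical below 0.03 rad and value of joint damper below 0.4 rad), for 0.2 s.
2. the damper lever is turned to its open stop (1.48 rad or more) (value of joint damper above 1.48 rad), for 0.2 s.
At the end, for the whole second after the job is handed in: The cover lies flush over both pins on the filter box (within 3 mm in height, 6 mm sideways, 0.08 rad in yaw, handle up, tilt under 0.03 rad), the damper lever is within about 5 degrees of its open stop (1.48 rad or more), both at rest (z of cover in the frame of seat between -0.003 and 0.003 m and horizontal distance between cover and seat below 0.006 m and angle between the y axis of cover and the y axis of seat, either way round below 0.08 rad and angle between cover's own z axis and vertical below 0.03 rad and value of joint damper above 1.48 rad and linear speed of cover below 0.02 m/s and velocity of joint damper between -0.05 and 0.05 rad/s); the robot touches nothing.
It fails at once if the cover is dropped or slammed onto the box (faster than 0.5 m/s within 30 mm above the rim) (linear speed of cover above 0.5 m/s and horizontal distance between cover and seat below 0.03 m and z of cover in the frame of seat below 0.03 m).
It fails at once if the jar, bowl or dock is shifted by more than 30 mm or knocked over (distance of any of jar, bowl, dock from where it was at the start of the episode above 0.03 m or angle between any of jar, bowl, dock's own z axis and vertical above 0.5 rad).
It also fails if it takes over 64 s, if anything falls off the work surface, if the arm or the gripper's body presses on something with over 40 N, if the wrist force passes 120 N, or if a joint passes its speed limit or range.

ROBOT

A 6-joint arm with a two-finger parallel gripper is mounted at the origin on the work surface. World frame = base frame: x ahead of the robot, y to its left, z up, the work surface at z = 0. Lengths are in m, angles in rad, forces in N, time in s.
With the tool pointing down it reaches from about 0.35 to 0.975 m from the base axis. Payload 17.4 kg.
Tool frame: the origin (TCP) lies between the finger pads; the fingertips stand 25 mm ahead of it and the grasp point (between the pads) lies 6 mm ahead of it; z points along the fingers, y is the line along which they close (so a half turn about z gives the same grasp; the last joint's range is limited). The gripper opens to 85 mm and grips with 20 to 120 N. Pads are 22 mm wide; open, the fingers measure 114 mm over their backs; the gripper's body (76 mm by 85 mm) begins 54 mm behind the grasp point. The pads swing forward as they close: fully open they stand 13 mm farther back than shut.
Start: joints at [-1.36, 0.116, 1.442, -0, 1.584, -0.038], TCP at [0.166, -0.654, 0.256] pointing down, gripper open.
Joint ranges: [-2.83, 2.83], [-0.83, 2.19], [0.07, 2.5], [-1.14, 4.28], [0.01, 3], [-2.97, 2.97]. Speed limits (rad/s): [1.89, 1.89, 2.22, 3.14, 3.14, 3.14].

INTERFACE

Orientations are given as a unit quaternion [x, y, z, w].
In Python, from rig import * gives the robot as it stands.
- The arm moves only by the tool jog_arm, never from a script. Its argument "targets" is a list of rows, each an object with "offset": the shift along the tool's x, y, z in mm, a list of three; "roll": the turn about the tool's z in degrees. A call has 1 to 5 rows; each row shifts and turns the commanded pose from where the row before left it, along the tool's axes as they then stand; what a row does not reach is not made up. A row lasts 1/10 s, in which the tool goes at most 50 mm and 8.59 degrees, less where a joint would pass 70% of its speed; a pose out of reach is approached as far as the arm can. A call with a gripper value outside its range is refused whole. "fingers" is the opening, from 0 (shut) to 1 (fully open), set as the call begins (left out, the last holds). The fingers move at their own pace and stop on an object; "squeeze" is the grip in N (left out, the last holds). Time passes only in rows, so rows that do not move let the fingers close. It gives the time, the measured TCP pose, the force, the opening and the grip force at its end, in the units of the state.
- get_state(): the state, without advancing time (a new reading comes with each control period).
- camera(name): name is "scene" or "top"; returns a dict with "pixels" (384x512x3 uint8, blue, green, red), "z_map" (384x512 float32, m along the optical axis (not along the pixel's ray), 0 where there is no reading), "intrinsics" (3x3 intrinsics, pixels), "view" (4x4, takes a point from world to camera coordinates). Camera axes: x right, y down, z forward; pixel columns grow to the right and rows downward; lengths in m; the calibration is good to about 2 mm. A picture is of the moment at which its call begins.
- finish_job(): hands the job in; it is judged then, once.
Trained networks look in the newest picture that a camera, given by its name, has taken for a name from the list of things; names that differ only in an ending like _2 or _b are one class to them, and where a whole thing is asked for, a point or a joint stands for the part that bears it (a point fixed in the world has none). Each returns a list of dicts, best first, with "conf" (0 to 1); they miss things now and then, are a little off and sometimes report something else, mostly with a low value. They report only what shows in the picture. A call takes as long as a camera call. They do not tell look-alikes from the thing itself.
- trace(camera, thing): "pixels" (384x512 bool, what is visible of it) and "extent" ([left, top, width, height] in pixels, round what is visible of it).
The state is a dict: "clock": time; "q": joint angles; "joint_vel": joint speeds; "joint_torque": joint torques, N m; "tool_pos": TCP position; "tcp_rot": TCP orientation; "contact_force": force on the tool from outside, world axes, zero at the start; "torque": the same for the moment, N m; "gripper_width": finger opening in m; "grip_force": force on a finger pad.
Only numpy, scipy, OpenCV 4.12 (cv2) and the standard library are available. Lean on these libraries where they do the work, as an engineer would, in place of code of your own. Each camera call takes 0.05 s, during which the arm holds its last target. There are 200 camera calls.

## Working session

There is one attempt and no reset: what is moved stays moved. The work goes in short steps, Python scripts to look and compute and a tool call to move; the robot and the scene stay as the last step left them, time stands still between calls to the robot, and variables do not carry over. Pictures are saved under pics/ and viewed, at most 10 in all, crops included, and the job is handed in when it is done.

Besides the shell and the picture viewer there is one more tool, called after "Call:" as name([rows], argument=value, ...), one row to a line, values as JSON. jog_arm: Moves the arm, as the interface text tells. Its arguments: {"type":"object","properties":{"targets":{"type":"array","items":{"type":"object","properties":{"offset":{"type":"array","items":{"type":"number"}},"roll":{"type":"number"}}}},"fingers":{"type":"number"},"squeeze":{"type":"number"}},"required":["targets"]}

```bash
mkdir -p pics; ls; python3 - <<'E'
from rig import *
import cv2,numpy as np
s=get_state(); print({k:np.round(v,4) for k,v in s.items()})
for n in ("top","scene"):
    c=camera(n); np.savez(f"{n}0.npz",**c); cv2.imwrite(f"pics/{n}0.png",c["pixels"])
    print(n,c["intrinsics"].tolist(),np.round(c["view"],4).tolist())
    for t in ("cover","vent","damper","lever_grip","jar","bowl","dock","cover_grip"):
        print(t,[(round(d["conf"],2),d["extent"]) for d in trace(n,t)])
E
```

```text
pics
{'clock': np.float64(0.0), 'q': array([-1.3598,  0.1165,  1.4423, -0.    ,  1.584 , -0.0378]), 'joint_vel': array([ 0.0013, -0.0002,  0.0006, -0.0029,  0.0015,  0.0014]), 'joint_torque': array([-3.70000e-03, -7.31984e+01, -6.32490e+01, -2.00000e-04,
        6.20000e-03, -1.00000e-04]), 'tool_pos': array([ 0.1662, -0.654 ,  0.2555]), 'tcp_rot': array([ 9.923e-01,  1.241e-01, -1.000e-04, -6.000e-04]), 'contact_force': array([-1.1015,  0.4413,  0.2389]), 'torque': array([ 0.0397,  0.0258, -0.0434]), 'grip_force': np.float64(0.0), 'gripper_width': np.float64(0.0851)}
top [[366.3466349441255, 0.0, 258.50641674623625], [0.0, 366.3466349441255, 193.23798399267812], [0.0, 0.0, 1.0]] [[0.0075, -0.9998, -0.0186, 0.1545], [-0.9946, -0.0056, -0.1039, 0.5213], [0.1037, 0.0193, -0.9944, 1.1215], [0.0, 0.0, 0.0, 1.0]]
cover [(0.85, [163.9, 255.4, 59.1, 68.3]), (0.79, [90.6, 185.8, 61.5, 60.9]), (0.55, [172.4, 177.6, 63.6, 56.0])]
vent [(0.61, [274.0, 157.0, 168.9, 74.5])]
damper [(0.55, [382.9, 185.4, 14.9, 47.8]), (0.45, [170.4, 179.0, 64.3, 60.0])]
lever_grip [(0.54, [385.4, 182.3, 9.9, 50.3
[... 321 characters left out ...]
6029132592], [0.0, 398.6655942982453, 192.77980733101126], [0.0, 0.0, 1.0]] [[0.8872, 0.4612, -0.0099, -0.53], [0.3626, -0.7105, -0.603, -0.0217], [-0.2851, 0.5315, -0.7977, 1.2701], [0.0, 0.0, 0.0, 1.0]]
cover [(0.64, [171.1, 114.0, 68.4, 45.7]), (0.62, [231.9, 141.7, 75.0, 56.4]), (0.6, [266.8, 95.8, 50.8, 39.2])]
vent [(0.77, [125.4, 201.8, 147.5, 182.2])]
damper [(0.95, [134.9, 262.9, 52.9, 37.9])]
lever_grip [(0.76, [137.3, 264.7, 49.8, 36.8])]
jar []
bowl [(0.95, [77.0, 258.7, 59.8, 52.5]), (0.59, [127.3, 198.6, 144.5, 184.4])]
dock [(0.58, [301.4, 250.0, 39.2, 54.1])]
cover_grip [(0.86, [233.5, 140.2, 67.9, 54.2]), (0.84, [266.3, 94.1, 51.5, 41.3]), (0.82, [172.3, 112.7, 66.6, 47.5])]
```

```bash
python3 - <<'E'
import cv2,numpy as np
a=cv2.imread("pics/top0.png")[70:340,60:460]
cv2.imwrite("pics/a.png",cv2.resize(a,None,fx=2,fy=2,interpolation=cv2.INTER_CUBIC))
E
```

```text
(no output)
```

View pics/a.png

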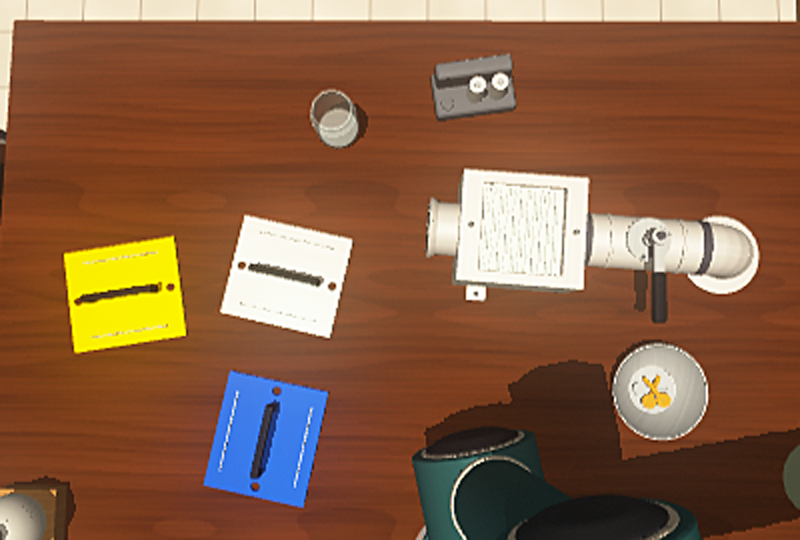

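View pics/scene0.png

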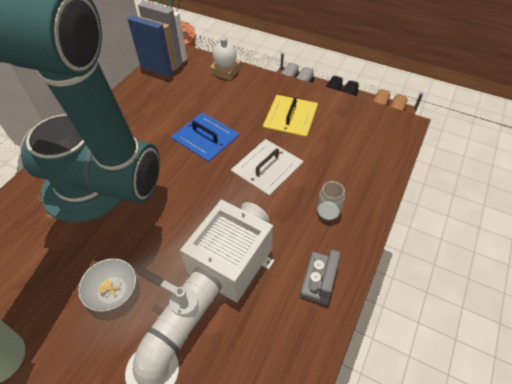

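The top crop shows the bare-metal cover at crop (287,275), between the yellow and blue look-alikes. The filter box is centred near (525,230), with pins at about (472,224) and (577,232). The lever runs from (655,237) towards the robot at (659,320), and the bowl is at (660,390).

```bash
cat >h.py <<'E'
import numpy as np,cv2
def world(c):
    K,V,Z=c["intrinsics"],c["view"],c["z_map"]
    v,u=np.mgrid[:384,:512]
    P=np.stack([(u-K[0,2])/K[0,0]*Z,(v-K[1,2])/K[1,1]*Z,Z,np.ones_like(Z)],-1)
    W=(P@np.linalg.inv(V).T)[...,:3]; W[Z<=0]=np.nan
    return W
def ray(c,u,v,z):
    K,V=c["intrinsics"],c["view"]; R=V[:3,:3];o=-R.T@V[:3,3]
    d=R.T@np.array([(u-K[0,2])/K[0,0],(v-K[1,2])/K[1,1],1]); return o+d*(z-o[2])/d[2]
def proj(c,p):
    q=c["view"]@np.append(p,1); q=c["intrinsics"]@q[:3]; return q[:2]/q[2]
E
python3 - <<'E'
from h import *
B={}
for n in ("top","scene"):
    c=dict(np.load(n+"0.npz")); W=world(c); hsv=cv2.cvtColor(c["pixels"],cv2.COLOR_BGR2HSV)
    x,y,z=W[...,0],W[...,1],W[...,2]
    met=(hsv[...,1]<60)&(hsv[...,2]>150)
    cc=ray(*( (c,203,207) if n=="top" else (c,267,166)),0.005); print(n,"cover approx",cc)
    m=(np.hypot(x-cc[0],y-cc[1])<.13)&(z>-.01)&(z<.02)&met
    r=cv2.minAreaRect((W[m][:,:2]*1000).astype(np.float32)); print("cover",m.sum(),r,np.median(z[m]))
    h=(np.hypot(x-cc[0],y-cc[1])<.09)&(z>.027)&(z<.06)
    r=cv2.minAreaRect((W[h][:,:2]*1000).astype(np.float32)); print("bar",h.sum(),r,np.median(z[h]),W[h].mean(0))
    b=(z>.12)&(z<.14)&met&(y>-.35)&(y<.1)&(x>.35)&(x<.9)
    nlab,lab,st,ce=cv2.connectedComponentsWithStats(b.astype(np.uint8)); k=1+st[1:,4].argmax(); b=lab==k
    r=cv2.minAreaRect((W[b][:,:2]*1000).astype(np.float32)); print("rim",b.sum(),r,np.median(z[b]))
    g=(z>.135)&(z<.175)&(x>.3)&(x<.75)&(y<-.12)&(y>-.5)&(hsv[...,2]<90)
    r=cv2.minAreaRect((W[g][:,:2]*1000).astype(np.float32)); print("lever",g.sum(),r,np.median(z[g]))
# zoom crops
t=cv2.imread("pics/top0.png"); s=cv2.imread("pics/scene0.png")
f=lambda i,x,y,w,h:cv2.resize(i[y:y+h,x:x+w],(400,300),interpolation=cv2.INTER_NEAREST)
cv2.imwrite("pics/z.png",np.vstack([np.hstack([f(t,275,150,80,60),f(t,165,175,80,60)]),np.hstack([f(s,175,195,100,75),f(s,225,132,80,60)])]))
E
```

```text
top cover approx [0.47747657 0.33573574 0.005     ]
cover 2578 ((476.30859375, 336.21795654296875), (180.73146057128906, 161.4059600830078), 77.49903106689453) 0.00367197015930687
bar 139 ((475.33172607421875, 336.16534423828125), (111.08171081542969, 11.87661361694336), 77.46452331542969) 0.04022916909946428 [0.47517668 0.33548613 0.04002312]
rim 1658 ((537.4993286132812, -22.987014770507812), (180.7413787841797, 160.7300567626953), 85.96465301513672) 0.12838107799661014
lever 181 ((468.4527893066406, -203.72779846191406), (16.821388244628906, 127.19287109375), 89.52408599853516) 0.16071563296827418
scene cover approx [0.47939191 0.33333896 0.005     ]
cover 1901 ((475.5408935546875, 337.7813720703125), (185.80252075195312, 168.54055786132812), 77.50883483886719) 0.0055664646428317255
bar 139 ((478.85699462890625, 336.3215637207031), (112.3026123046875, 14.658272743225098), 77.42875671386719) 0.04114624989197524 [0.47946831 0.33410908 0.04006825]
rim 2035 ((540.4129028320312, -21.535179138183594), (181.5673370361328, 160.9509735107422), 86.10003662109375) 0.13031802018304617
lever 80 ((428.9096374511719, -204.65284729003906), (16.42791175842285, 42.244422912597656), 85.49751281738281) 0.16226613112406768
```

View pics/z.png

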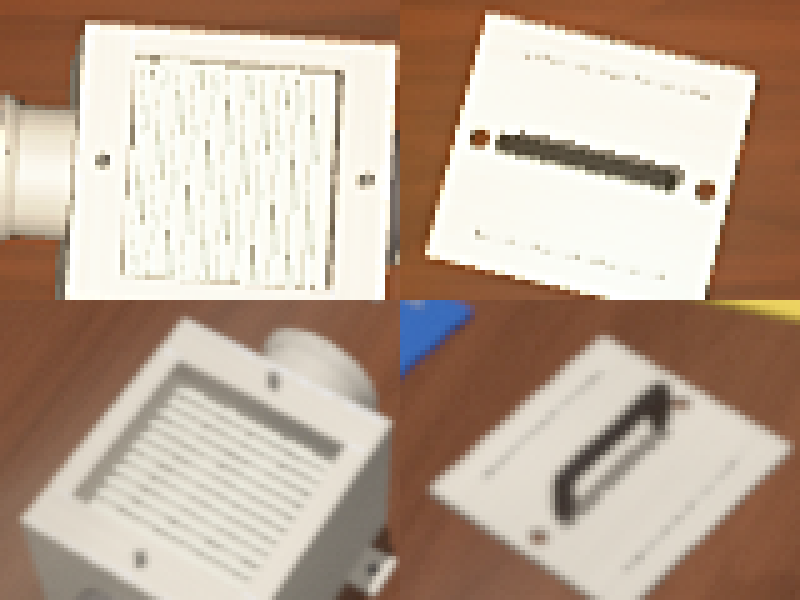

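The zoom shows both pins on the rim (top view panel, (102,160) and (365,180)) and both holes beside the cover's bow handle. The fits from the two cameras agree:

| Item | Position (m) | Yaw |
|---|---|---|
| Cover grip | (0.477, 0.336) | -12.5° |
| Seat | (0.539, -0.022) | -4° |

```bash
cat >plan.py <<'E'
import numpy as np, json
from scipy.spatial.transform import Rotation as R
from rig import get_state
def plan(*legs, rot=None, pos=None):
    """legs: (x,y,z,yaw_deg of tool x,rows); prints rows in tool axes, following the rounded commands"""
    s=get_state(); p=np.array(s["tool_pos"] if pos is None else pos); r=R.from_quat(s["tcp_rot"]); rows=[]
    for x,y,z,th,n in legs:
        for i in range(n):
            ax=r.as_matrix()[:,0]; now=np.degrees(np.arctan2(ax[1],ax[0]))
            o=np.round(r.inv().apply((np.array([x,y,z])-p)/(n-i)),1)
            dr=round(-((th-now+180)%360-180)/(n-i),1)
            p=p+r.apply(o); r=r*R.from_euler("z",dr,degrees=True) if False else r*R.from_euler("z",dr,degrees=True)
            rows.append({"offset":o.tolist(),"roll":dr})
    return rows
E
sed -i 's/ if False else r\*R.from_euler("z",dr,degrees=True)//; s/apply((np.array(\[x,y,z\])-p)/apply(1000*(np.array([x,y,z])-p)/; s/p=p+r.apply(o)/p=p+r.apply(o)\/1000/' plan.py
cat >>plan.py <<'E'
def show(rows):
    for i in range(0,len(rows),5): print(json.dumps(rows[i:i+5]))
E
python3 -c "
from plan import *
show(plan((.55,-.25,.28,42,13),(.477,.336,.28,77.5,12),(.477,.336,.11,77.5,5)))"
```

```text
[{"offset": [36.3, -22.9, -1.8], "roll": -2.1}, {"offset": [37.1, -21.5, -1.8], "roll": -2.1}, {"offset": [37.8, -20.1, -1.8], "roll": -2.1}, {"offset": [38.6, -18.8, -1.8], "roll": -2.1}, {"offset": [39.2, -17.3, -1.8], "roll": -2.1}]
[{"offset": [39.8, -15.9, -1.8], "roll": -2.2}, {"offset": [40.4, -14.3, -1.8], "roll": -2.1}, {"offset": [40.9, -12.8, -1.8], "roll": -2.2}, {"offset": [41.4, -11.3, -1.9], "roll": -2.1}, {"offset": [41.8, -9.7, -1.8], "roll": -2.2}]
[{"offset": [42.1, -8.1, -1.9], "roll": -2.1}, {"offset": [42.3, -6.6, -1.8], "roll": -2.2}, {"offset": [42.6, -5.0, -1.9], "roll": -2.1}, {"offset": [28.1, -40.4, 0.0], "roll": -3.0}, {"offset": [30.2, -38.9, 0.0], "roll": -3.0}]
[{"offset": [32.2, -37.2, 0.0], "roll": -3.0}, {"offset": [34.1, -35.5, 0.0], "roll": -2.9}, {"offset": [35.8, -33.7, 0.0], "roll": -3.0}, {"offset": [37.6, -31.8, 0.0], "roll": -2.9}, {"offset": [39.1, -29.8, 0.0], "roll": -3.0}]
[{"offset": [40.6, -27.8, 0.0], "roll": -2.9}, {"offset": [42.0, -25.7, 0.0], "roll": -3.0}, {"offset": [43.3, -23.4, 0.0], "roll": -2.9}, {"offset": [44.4, -21.2, 0.0], "roll": -3.0}, {"offset": [45.5, -18.9, 0.0], "roll": -2.9}]
[{"offset": [-0.0, 0.0, 34.0], "roll": -0.0}, {"offset": [-0.0, 0.0, 34.0], "roll": -0.0}, {"offset": [-0.0, 0.0, 34.0], "roll": -0.0}, {"offset": [-0.0, 0.0, 34.0], "roll": -0.0}, {"offset": [-0.0, 0.0, 34.0], "roll": -0.0}]
```

Call:
jog_arm([
  {"offset":[36.3,-22.9,-1.8],"roll":-2.1},
  {"offset":[37.1,-21.5,-1.8],"roll":-2.1},
  {"offset":[37.8,-20.1,-1.8],"roll":-2.1},
  {"offset":[38.6,-18.8,-1.8],"roll":-2.1},
  {"offset":[39.2,-17.3,-1.8],"roll":-2.1},
], fingers=0.6)

```text
clock: 1.4
tool_pos: [0.3147, -0.4974, 0.2655]
tcp_rot: [0.977, 0.215, 0.0, 0.0]
contact_force: [0.6, -0.4, -0.0]
gripper_width: 0.0512
grip_force: 0.0
```

Call:
jog_arm([
  {"offset":[39.8,-15.9,-1.8],"roll":-2.2},
  {"offset":[40.4,-14.3,-1.8],"roll":-2.1},
  {"offset":[40.9,-12.8,-1.8],"roll":-2.2},
  {"offset":[41.4,-11.3,-1.9],"roll":-2.1},
  {"offset":[41.8,-9.7,-1.8],"roll":-2.2},
])

```text
clock: 1.9
tool_pos: [0.4624, -0.3418, 0.2747]
tcp_rot: [0.952, 0.306, 0.0, 0.0]
contact_force: [0.6, -0.2, -0.2]
gripper_width: 0.0513
grip_force: 0.0
```

Call:
jog_arm([
  {"offset":[42.1,-8.1,-1.9],"roll":-2.1},
  {"offset":[42.3,-6.6,-1.8],"roll":-2.2},
  {"offset":[42.6,-5.0,-1.9],"roll":-2.1},
  {"offset":[28.1,-40.4,0.0],"roll":-3.0},
  {"offset":[30.2,-38.9,0.0],"roll":-3.0},
])

```text
clock: 2.4
tool_pos: [0.538, -0.1507, 0.2793]
tcp_rot: [0.913, 0.407, -0.0, -0.0]
contact_force: [0.9, 1.9, 0.4]
gripper_width: 0.0513
grip_force: 0.0
```

Call:
jog_arm([
  {"offset":[32.2,-37.2,0.0],"roll":-3.0},
  {"offset":[34.1,-35.5,0.0],"roll":-2.9},
  {"offset":[35.8,-33.7,0.0],"roll":-3.0},
  {"offset":[37.6,-31.8,0.0],"roll":-2.9},
  {"offset":[39.1,-29.8,0.0],"roll":-3.0},
])

```text
clock: 2.9
tool_pos: [0.5067, 0.0936, 0.2803]
tcp_rot: [0.853, 0.522, 0.0, 0.0]
contact_force: [1.3, 0.4, -0.1]
gripper_width: 0.0516
grip_force: 0.0
```

Call:
jog_arm([
  {"offset":[40.6,-27.8,0.0],"roll":-2.9},
  {"offset":[42.0,-25.7,0.0],"roll":-3.0},
  {"offset":[43.3,-23.4,0.0],"roll":-2.9},
  {"offset":[44.4,-21.2,0.0],"roll":-3.0},
  {"offset":[45.5,-18.9,0.0],"roll":-2.9},
])

```text
clock: 3.4
tool_pos: [0.4762, 0.3381, 0.2803]
tcp_rot: [0.779, 0.627, 0.0, 0.0]
contact_force: [0.3, -0.8, 0.8]
gripper_width: 0.0512
grip_force: 0.0
```

Call:
jog_arm([
  {"offset":[0,0,34]},
  {"offset":[0,0,34]},
  {"offset":[0,0,34]},
  {"offset":[0,0,34]},
  {"offset":[0,0,34]},
])

```text
invalid input
```

```bash
python3 -c "
from plan import *
s=get_state();print(np.round(s['tool_pos'],4),s['clock'])
show(plan((.477,.336,.0435,77.5,4),(.477,.336,.0435,77.5,1)))"
```

```text
[0.4762 0.3381 0.2803] 3.4
[{"offset": [-0.5, 0.3, 59.2], "roll": 0.0}, {"offset": [-0.5, 0.3, 59.2], "roll": 0.0}, {"offset": [-0.5, 0.2, 59.2], "roll": 0.0}, {"offset": [-0.5, 0.3, 59.2], "roll": 0.1}, {"offset": [0.0, -0.0, -0.0], "roll": -0.0}]
```

Call:
jog_arm([
  {"offset":[0,0,40],"roll":0},
  {"offset":[0,0,40],"roll":0},
  {"offset":[0,0,40],"roll":0},
  {"offset":[0,0,40],"roll":0},
  {"offset":[0,0,25],"roll":0},
])

```text
clock: 3.9
tool_pos: [0.476, 0.3355, 0.0919]
tcp_rot: [0.78, 0.626, -0.001, -0.0]
contact_force: [0.1, -1.0, 0.1]
gripper_width: 0.0513
grip_force: 0.0
```

```bash
python3 -c "
from plan import *
s=get_state();print(np.round(s['tool_pos'],4),s['clock'])
show(plan((.477,.336,.0435,77.5,2)))"
```

```text
[0.476  0.3355 0.0919] 3.9
[{"offset": [0.4, 0.5, 24.2], "roll": -0.0}, {"offset": [0.4, 0.5, 24.2], "roll": -0.0}]
```

Call:
jog_arm([
  {"offset":[0.4,0.5,25],"roll":0},
  {"offset":[0.4,0.5,20],"roll":0},
  {"offset":[0,0,5],"roll":0},
  {"offset":[0,0,0],"roll":0},
])

```text
clock: 4.3
tool_pos: [0.478, 0.3365, 0.0447]
tcp_rot: [0.78, 0.626, -0.001, -0.0]
contact_force: [-0.9, -0.6, 0.4]
gripper_width: 0.051
grip_force: 0.0
```

Call:
jog_arm([
  {"offset":[0,0,0],"roll":0},
  {"offset":[0,0,0],"roll":0},
  {"offset":[0,0,0],"roll":0},
  {"offset":[0,0,0],"roll":0},
  {"offset":[0,0,0],"roll":0},
], fingers=0, squeeze=80)

```text
clock: 4.8
tool_pos: [0.4785, 0.3369, 0.0464]
tcp_rot: [0.78, 0.626, 0.001, 0.0]
contact_force: [-1.4, -0.2, 6.3]
gripper_width: 0.0102
grip_force: 78.7
```

Call:
jog_arm([
  {"offset":[0,0,-5],"roll":0},
  {"offset":[0,0,-10],"roll":0},
  {"offset":[0,0,-15],"roll":0},
  {"offset":[0,0,-20],"roll":0},
  {"offset":[0,0,-30],"roll":0},
])

```text
clock: 5.3
tool_pos: [0.4776, 0.3362, 0.1257]
tcp_rot: [0.78, 0.626, -0.001, -0.0]
contact_force: [-0.7, 0.7, -4.4]
gripper_width: 0.0102
grip_force: 78.3
```

Call:
jog_arm([
  {"offset":[0,0,-40],"roll":0},
  {"offset":[0,0,-40],"roll":0},
  {"offset":[0,0,-30],"roll":0},
  {"offset":[0,0,-15],"roll":0},
  {"offset":[0,0,0],"roll":0},
])

```text
clock: 5.8
tool_pos: [0.4785, 0.3368, 0.2525]
tcp_rot: [0.78, 0.626, 0.002, 0.0]
contact_force: [1.0, 0.2, -5.9]
gripper_width: 0.0101
grip_force: 78.4
```

```bash
python3 -c "
from plan import *
s=get_state();print(np.round(s['tool_pos'],4),np.round(s['tcp_rot'],4),s['clock'],s['gripper_width'],s['contact_force'],s['torque'])
show(plan((.539,-.022,.245,86,10)))"
```

```text
[0.4785 0.3368 0.2525] [7.801e-01 6.256e-01 1.700e-03 2.000e-04] 5.8 0.01012991788766551 [ 0.9837612   0.18659892 -5.91432721] [-0.01490512  0.01543117 -0.01881143]
[{"offset": [-33.7, 13.7, 0.7], "roll": -0.9}, {"offset": [-33.9, 13.2, 0.7], "roll": -0.8}, {"offset": [-34.1, 12.7, 0.7], "roll": -0.9}, {"offset": [-34.3, 12.1, 0.7], "roll": -0.8}, {"offset": [-34.5, 11.7, 0.7], "roll": -0.9}]
[{"offset": [-34.6, 11.1, 0.7], "roll": -0.8}, {"offset": [-34.8, 10.6, 0.7], "roll": -0.9}, {"offset": [-35.0, 10.1, 0.7], "roll": -0.8}, {"offset": [-35.1, 9.6, 0.7], "roll": -0.9}, {"offset": [-35.3, 9.1, 0.7], "roll": -0.8}]
```

Call:
jog_arm([
  {"offset":[-15,6,0],"roll":-0.5},
  {"offset":[-34,13.5,0],"roll":-0.8},
  {"offset":[-34,13,0.7],"roll":-0.9},
  {"offset":[-34.3,12.3,0.7],"roll":-0.8},
  {"offset":[-34.5,11.7,0.7],"roll":-0.9},
])

```text
clock: 6.3
tool_pos: [0.5042, 0.1753, 0.2457]
tcp_rot: [0.758, 0.652, -0.001, -0.001]
contact_force: [-0.5, 0.4, -4.9]
gripper_width: 0.01
grip_force: 78.4
```

Call:
jog_arm([
  {"offset":[-34.6,11.1,0.7],"roll":-0.8},
  {"offset":[-34.8,10.6,0.7],"roll":-0.9},
  {"offset":[-35.0,10.1,0.7],"roll":-0.8},
  {"offset":[-35.1,9.6,0.7],"roll":-0.9},
  {"offset":[-30,8,0],"roll":-0.8},
])

```text
clock: 6.8
tool_pos: [0.5325, 0.0007, 0.2429]
tcp_rot: [0.734, 0.679, -0.001, -0.001]
contact_force: [0.4, 1.1, -5.1]
gripper_width: 0.0104
grip_force: 78.4
```

Call:
jog_arm([
  {"offset":[-15,4,0],"roll":-0.4},
  {"offset":[-8,2,0],"roll":0},
  {"offset":[0,0,0],"roll":0},
  {"offset":[0,0,0],"roll":0},
])

```text
clock: 7.2
tool_pos: [0.5371, -0.0203, 0.2444]
tcp_rot: [0.732, 0.682, -0.0, -0.0]
contact_force: [-0.3, 0.8, -5.1]
gripper_width: 0.01
grip_force: 78.4
```

```bash
cat >look.py <<'E'
from rig import *
from h import *
import sys
tag=sys.argv[1]; s=get_state(); tz=s["tool_pos"][2]
ax=s["tcp_rot"]; print("tcp",np.round(s["tool_pos"],4),"yaw",np.degrees(2*np.arctan2(ax[1],ax[0])),s["clock"],np.round(s["contact_force"],1))
for n in ("top","scene"):
    c=camera(n); cv2.imwrite(f"pics/{n}{tag}.png",c["pixels"]); np.savez(f"{n}{tag}.npz",**c); W=world(c); x,y,z=W[...,0],W[...,1],W[...,2]
    m=(np.hypot(x-s["tool_pos"][0],y-s["tool_pos"][1])<.125)&(abs(z-(tz-.038))<.008)
    hsv=cv2.cvtColor(c["pixels"],cv2.COLOR_BGR2HSV); m&=(hsv[...,1]<70)&(hsv[...,2]>120)
    A=np.c_[W[m][:,:2],np.ones(m.sum())]; k=np.linalg.lstsq(A,W[m][:,2],rcond=None)[0]
    print(n,m.sum(),cv2.minAreaRect((W[m][:,:2]*1000).astype(np.float32)),"z",round(float(np.median(z[m])),4),"slope",np.round(k[:2],3))
E
python3 look.py 1
python3 - <<'E'
import cv2,numpy as np
t=cv2.imread("pics/top1.png")[110:260,230:430];s=cv2.imread("pics/scene1.png")[100:325,120:320]
cv2.imwrite("pics/v1.png",np.hstack([cv2.resize(t,(400,300)),cv2.resize(s,(400,450))[:300]]))
E
```

```text
tcp [ 0.5371 -0.0203  0.2444] yaw 85.95942432029796 7.2 [-0.3  0.8 -5.1]
top 1569 ((536.055419921875, -21.89019775390625), (180.43406677246094, 160.2176055908203), 85.81096649169922) z 0.2015 slope [-0.002  0.002]
scene 3265 ((538.8480834960938, -20.348602294921875), (181.9924774169922, 161.21499633789062), 85.73169708251953) z 0.2036 slope [0.    0.002]
```

View pics/v1.png

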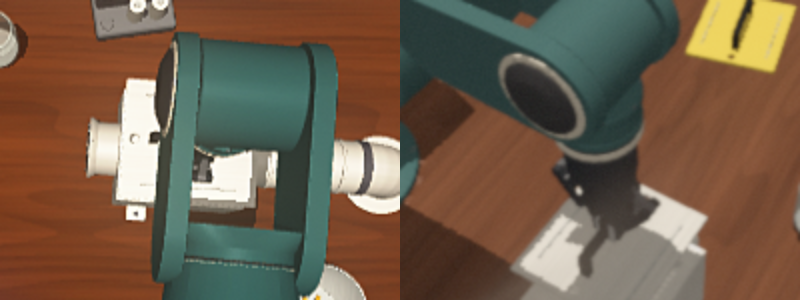

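The cover is held level over the box. Both cameras ask for the same correction, about (+1.5, -1.15) mm and +0.2°.

Call:
jog_arm([
  {"offset":[-1,1.6,5],"roll":-0.2},
  {"offset":[0,0,15],"roll":0},
  {"offset":[0,0,15],"roll":0},
  {"offset":[0,0,5],"roll":0},
  {"offset":[0,0,0],"roll":0},
])

```text
clock: 7.8
tool_pos: [0.5383, -0.0219, 0.2035]
tcp_rot: [0.73, 0.683, -0.001, -0.001]
contact_force: [-0.8, -0.3, -5.0]
gripper_width: 0.0097
grip_force: 78.3
```

Call:
jog_arm([
  {"offset":[0,0,0],"roll":0},
  {"offset":[0,0,0],"roll":0},
])

```text
clock: 8.0
tool_pos: [0.539, -0.0221, 0.2057]
tcp_rot: [0.73, 0.683, 0.0, 0.0]
contact_force: [0.8, -0.3, -4.7]
gripper_width: 0.0102
grip_force: 78.3
```

```bash
python3 look.py 2
```

```text
tcp [ 0.539  -0.0221  0.2057] yaw 86.14838399492164 8.0 [ 0.8 -0.3 -4.7]
top 1430 ((537.9432983398438, -23.414413452148438), (179.90994262695312, 159.80093383789062), 86.09718322753906) z 0.1628 slope [-0.  0.]
scene 3094 ((540.694091796875, -21.768112182617188), (182.3528594970703, 161.81382751464844), 86.2044906616211) z 0.1648 slope [0.001 0.   ]
```

Call:
jog_arm([
  {"offset":[0.3,-0.3,4],"roll":0},
  {"offset":[0,0,4],"roll":0},
  {"offset":[0,0,4],"roll":0},
  {"offset":[0,0,4],"roll":0},
  {"offset":[0,0,0],"roll":0},
])

```text
clock: 8.6
tool_pos: [0.5383, -0.0217, 0.1882]
tcp_rot: [0.73, 0.683, -0.0, -0.0]
contact_force: [-0.0, 0.7, -4.4]
gripper_width: 0.0101
grip_force: 78.3
```

```bash
python3 look.py 3
```

```text
tcp [ 0.5383 -0.0217  0.1882] yaw 86.15440919295709 8.6 [-0.   0.7 -4.4]
top 1374 ((536.9375, -22.769065856933594), (179.4162139892578, 159.95217895507812), 86.12488555908203) z 0.1454 slope [-0.003 -0.001]
scene 3022 ((539.80126953125, -21.629676818847656), (182.75265502929688, 161.95423889160156), 86.32221221923828) z 0.1478 slope [-0.    -0.001]
```

Call:
jog_arm([
  {"offset":[0,0,3],"roll":0},
  {"offset":[0,0,3],"roll":0},
  {"offset":[0,0,2.5],"roll":0},
  {"offset":[0,0,1.5],"roll":0},
  {"offset":[0,0,0],"roll":0},
])

```text
clock: 9.2
tool_pos: [0.5384, -0.0217, 0.1788]
tcp_rot: [0.73, 0.683, -0.0, -0.0]
contact_force: [-0.1, -0.3, -4.0]
gripper_width: 0.0102
grip_force: 78.4
```

Call:
jog_arm([
  {"offset":[0,0,1],"roll":0},
  {"offset":[0,0,0],"roll":0},
])

```text
clock: 9.4
tool_pos: [0.5385, -0.0217, 0.1781]
tcp_rot: [0.73, 0.683, 0.0, 0.0]
contact_force: [-1.2, -0.2, -4.8]
gripper_width: 0.0103
grip_force: 78.4
```

```bash
python3 look.py 4
```

```text
tcp [ 0.5385 -0.0217  0.1781] yaw 86.15524893917909 9.4 [-1.2 -0.2 -4.8]
top 1318 ((537.633544921875, -22.930892944335938), (179.7861785888672, 160.66494750976562), 86.04768371582031) z 0.1352 slope [-0.001 -0.001]
scene 2983 ((540.1402587890625, -21.106544494628906), (182.5351104736328, 161.75796508789062), 85.96139526367188) z 0.1372 slope [-0.001 -0.   ]
```

About 2 mm to go, still with no contact.

Call:
jog_arm([
  {"offset":[0,0,1],"roll":0},
  {"offset":[0,0,0.5],"roll":0},
  {"offset":[0,0,0],"roll":0},
])

```text
clock: 9.8
tool_pos: [0.5385, -0.0217, 0.1765]
tcp_rot: [0.73, 0.683, -0.0, -0.0]
contact_force: [0.9, 0.5, -4.4]
gripper_width: 0.0101
grip_force: 78.4
```

Call:
jog_arm([
  {"offset":[0,0,0.7],"roll":0},
  {"offset":[0,0,0],"roll":0},
])

```text
clock: 10.0
tool_pos: [0.5386, -0.0217, 0.1763]
tcp_rot: [0.73, 0.683, 0.0, 0.0]
contact_force: [-3.4, -0.6, 2.1]
gripper_width: 0.0102
grip_force: 79.1
```

Call:
jog_arm([
  {"offset":[0,0,0.2],"roll":0},
  {"offset":[0,0,0],"roll":0},
], squeeze=20)

```text
clock: 10.2
tool_pos: [0.5386, -0.0217, 0.1764]
tcp_rot: [0.73, 0.683, 0.0, 0.0]
contact_force: [-4.8, -0.1, 5.1]
gripper_width: 0.0101
grip_force: 79.7
```

Call:
jog_arm([
  {"offset":[0,0,0],"roll":0},
  {"offset":[0,0,0],"roll":0},
  {"offset":[0,0,0],"roll":0},
  {"offset":[0,0,0],"roll":0},
], fingers=0.6)

```text
clock: 10.6
tool_pos: [0.5386, -0.0217, 0.1757]
tcp_rot: [0.73, 0.683, 0.0, 0.0]
contact_force: [-0.2, -0.6, 0.7]
gripper_width: 0.0514
grip_force: 0.0
```

Call:
jog_arm([
  {"offset":[0,0,-10],"roll":0},
  {"offset":[0,0,-20],"roll":0},
  {"offset":[0,0,-35],"roll":0},
  {"offset":[0,0,-30],"roll":0},
  {"offset":[0,0,-10],"roll":0},
])

```text
clock: 11.1
tool_pos: [0.5391, -0.0218, 0.285]
tcp_rot: [0.73, 0.683, 0.002, 0.002]
contact_force: [-0.9, 0.1, -0.5]
gripper_width: 0.0514
grip_force: 0.0
```

```bash
python3 - <<'E'
from rig import *
from h import *
s=get_state(); print(s["tool_pos"],s["clock"])
for n in ("top","scene"):
    c=camera(n); np.savez(n+"5.npz",**c); cv2.imwrite(f"pics/{n}5.png",c["pixels"]); W=world(c); x,y,z=W[...,0],W[...,1],W[...,2]
    hsv=cv2.cvtColor(c["pixels"],cv2.COLOR_BGR2HSV)
    m=(np.hypot(x-.539,y+.022)<.125)&(z>.125)&(z<.145)&(hsv[...,1]<70)&(hsv[...,2]>120)
    k=np.linalg.lstsq(np.c_[W[m][:,:2],np.ones(m.sum())],W[m][:,2],rcond=None)[0]
    print(n,m.sum(),cv2.minAreaRect((W[m][:,:2]*1000).astype(np.float32)),np.median(z[m]),k[:2])
    for t in ("lever_grip","damper"):
        for d in trace(n,t)[:1]:
            g=d["pixels"]&(z>.14)&(z<.18); print(t,d["conf"],g.sum(),cv2.minAreaRect((W[g][:,:2]*1000).astype(np.float32)) if g.sum()>5 else "",np.median(z[g]))
s=cv2.imread("pics/scene5.png")[170:350,60:300];t=cv2.imread("pics/top5.png")[110:290,230:430]
cv2.imwrite("pics/v5.png",np.hstack([cv2.resize(t,(400,360)),cv2.resize(s,(400,360))]))
E
```

```text
[ 0.53909807 -0.02176353  0.28497239] 11.1
top 1639 ((537.5982666015625, -23.222900390625), (181.19068908691406, 160.9521942138672), 85.90419006347656) 0.13329006698039514 [-0.00052164  0.00067868]
damper 0.39 0  nan
scene 3752 ((540.2506103515625, -21.58484649658203), (182.258544921875, 161.71356201171875), 86.02310180664062) 0.13540700874348705 [-0.00305995  0.00290362]
lever_grip 0.97 463 ((473.62957763671875, -203.44129943847656), (23.72661781311035, 131.03257751464844), 87.29218292236328) 0.16187226756453654
damper 0.74 434 ((474.419921875, -205.75128173828125), (21.40431022644043, 129.1227264404297), 88.59407806396484) 0.16219079086975502
  return _methods._mean(a, axis=axis, dtype=dtype,
  ret = ret.dtype.type(ret / rcount)
```

View pics/v5.png

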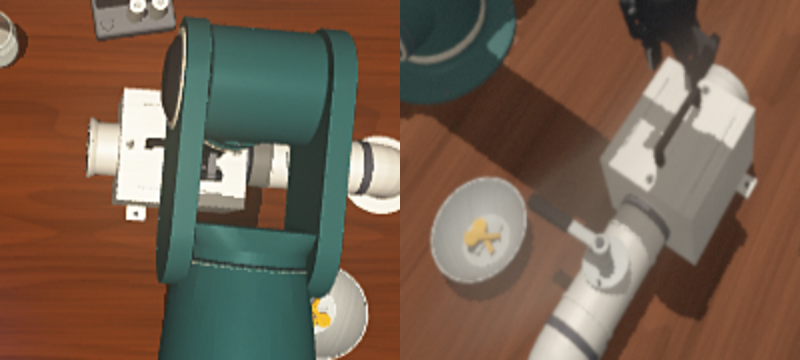

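The picture and depth show the cover flush: its plate top is 5 mm above the earlier rim reading, and its yaw and centre match the rim. The lever is still across the duct. Next I straddle the grip.

```bash
python3 -c "
from plan import *
show(plan((.442,-.204,.26,0,12),(.442,-.204,.2,0,3)))"
```

```text
[{"offset": [-15.7, -7.0, 1.6], "roll": 7.2}, {"offset": [-16.4, -5.0, 1.6], "roll": 7.2}, {"offset": [-16.9, -2.8, 1.6], "roll": 7.2}, {"offset": [-17.2, -0.7, 1.6], "roll": 7.2}, {"offset": [-17.1, 1.4, 1.6], "roll": 7.2}]
[{"offset": [-16.8, 3.6, 1.6], "roll": 7.2}, {"offset": [-16.2, 5.7, 1.6], "roll": 7.2}, {"offset": [-15.4, 7.6, 1.6], "roll": 7.2}, {"offset": [-14.3, 9.5, 1.6], "roll": 7.1}, {"offset": [-13.0, 11.2, 1.7], "roll": 7.2}]
[{"offset": [-11.5, 12.8, 1.6], "roll": 7.1}, {"offset": [-9.9, 14.1, 1.7], "roll": 7.2}, {"offset": [0.0, 0.0, 20.0], "roll": -0.0}, {"offset": [0.1, 0.0, 20.0], "roll": -0.0}, {"offset": [0.0, 0.0, 20.0], "roll": -0.0}]
```

Call:
jog_arm([
  {"offset":[-15.7,-7.0,1.6],"roll":7.2},
  {"offset":[-16.4,-5.0,1.6],"roll":7.2},
  {"offset":[-16.9,-2.8,1.6],"roll":7.2},
  {"offset":[-17.2,-0.7,1.6],"roll":7.2},
  {"offset":[-17.1,1.4,1.6],"roll":7.2},
])

```text
clock: 11.9
tool_pos: [0.4978, -0.0981, 0.2714]
tcp_rot: [0.907, 0.422, -0.001, -0.001]
contact_force: [-0.3, 0.0, -0.4]
gripper_width: 0.0514
grip_force: 0.0
```

Call:
jog_arm([
  {"offset":[-16.8,3.6,1.6],"roll":7.2},
  {"offset":[-16.2,5.7,1.6],"roll":7.2},
  {"offset":[-15.4,7.6,1.6],"roll":7.2},
  {"offset":[-14.3,9.5,1.6],"roll":7.1},
  {"offset":[-13.0,11.2,1.7],"roll":7.2},
])

```text
clock: 12.4
tool_pos: [0.4578, -0.174, 0.2634]
tcp_rot: [0.993, 0.122, -0.001, -0.0]
contact_force: [-0.0, -0.3, -0.3]
gripper_width: 0.0511
grip_force: 0.0
```

Call:
jog_arm([
  {"offset":[-11.5,12.8,1.6],"roll":7.1},
  {"offset":[-9.9,14.1,1.7],"roll":7.2},
  {"offset":[0.0,0.0,20.0],"roll":0},
  {"offset":[0,0.0,20.0],"roll":0},
  {"offset":[0.0,0.0,10.0],"roll":0},
])

```text
clock: 12.9
tool_pos: [0.4416, -0.2038, 0.2087]
tcp_rot: [1.0, -0.001, -0.001, -0.001]
contact_force: [-0.4, -0.3, 0.3]
gripper_width: 0.0514
grip_force: 0.0
```

Call:
jog_arm([
  {"offset":[0,0,0],"roll":0},
  {"offset":[0,0,0],"roll":0},
])

```text
clock: 13.1
tool_pos: [0.4424, -0.2039, 0.2116]
tcp_rot: [1.0, -0.0, -0.0, -0.0]
contact_force: [-0.9, 0.8, 0.4]
gripper_width: 0.0511
grip_force: 0.0
```

```bash
python3 - <<'E'
from plan import *
from rig import *; from h import *
s=get_state(); print(s["tool_pos"],s["tcp_rot"],s["clock"])
c=camera("scene"); cv2.imwrite("pics/scene6.png",c["pixels"]);
cv2.imwrite("pics/v6.png",cv2.resize(c["pixels"][200:350,60:260],(800,600)))
show(plan((.442,-.204,.160,0,3)))
E
```

```text
[ 0.44242949 -0.20391877  0.21162429] [ 9.99999961e-01 -2.72457589e-04 -4.27859128e-05 -4.73860955e-05] 13.1
[{"offset": [-0.2, -0.0, 17.4], "roll": -0.0}, {"offset": [-0.2, -0.0, 17.3], "roll": -0.0}, {"offset": [-0.2, -0.0, 17.4], "roll": -0.0}]
```

View pics/v6.png

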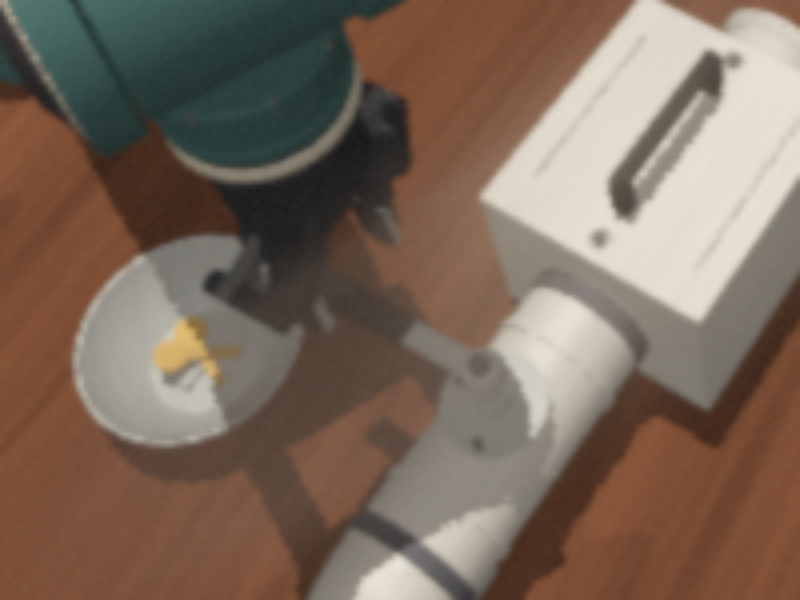

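The fingers straddle the lever grip, with tips at about (385,225) and (325,315). The cover sits flush with both pins showing.

Call:
jog_arm([
  {"offset":[0,0,17],"roll":0},
  {"offset":[0,0,17],"roll":0},
  {"offset":[0,0,15],"roll":0},
  {"offset":[0,0,2],"roll":0},
])

```text
clock: 13.55
tool_pos: [0.4415, -0.2035, 0.1574]
tcp_rot: [1.0, -0.0, -0.002, -0.001]
contact_force: [-0.3, -0.1, -0.4]
gripper_width: 0.0515
grip_force: 0.0
```

Call:
jog_arm([
  {"offset":[0,0,0],"roll":0},
  {"offset":[0,0,0],"roll":0},
  {"offset":[0,0,0],"roll":0},
], fingers=0.3)

```text
clock: 13.85
tool_pos: [0.4426, -0.2041, 0.161]
tcp_rot: [1.0, -0.0, 0.0, 0.0]
contact_force: [-0.3, -0.3, -0.3]
gripper_width: 0.0255
grip_force: 0.0
```

```bash
python3 - <<'E'
from plan import *
s=get_state(); print(s["tool_pos"],s["clock"],s["gripper_width"],s["contact_force"],s["grip_force"])
c=np.array([.526,-.207]); legs=[]
for t in np.arange(6,91,6.):
    a=np.radians(t+180); legs.append((*(c+.085*np.array([np.cos(a),np.sin(a)])),.1615,t,1))
show(plan(*legs))
E
```

```text
[ 0.44257448 -0.2041213   0.16100799] 13.85 0.02546174772269502 [-0.30416592 -0.28148863 -0.27405786] 0.0
[{"offset": [-1.1, 11.8, -0.5], "roll": -6.0}, {"offset": [0.5, 8.8, 0.0], "roll": -6.0}, {"offset": [0.4, 8.9, 0.0], "roll": -6.0}, {"offset": [0.5, 8.9, 0.0], "roll": -6.0}, {"offset": [0.5, 8.9, 0.0], "roll": -6.0}]
[{"offset": [0.5, 8.9, 0.0], "roll": -6.0}, {"offset": [0.4, 8.9, 0.1], "roll": -6.0}, {"offset": [0.5, 8.9, -0.0], "roll": -6.0}, {"offset": [0.5, 8.8, -0.0], "roll": -6.0}, {"offset": [0.5, 8.9, -0.0], "roll": -6.0}]
[{"offset": [0.4, 8.9, -0.0], "roll": -6.0}, {"offset": [0.5, 8.9, -0.0], "roll": -6.0}, {"offset": [0.5, 8.9, 0.0], "roll": -6.0}, {"offset": [0.4, 8.9, 0.0], "roll": -6.0}, {"offset": [0.5, 8.8, 0.0], "roll": -6.0}]
```

Call:
jog_arm([
  {"offset":[-1,11.5,0],"roll":-6.0},
  {"offset":[0.5,8.9,0.0],"roll":-6.0},
  {"offset":[0.5,8.9,0.0],"roll":-6.0},
  {"offset":[0.5,8.9,0.0],"roll":-6.0},
  {"offset":[0.5,8.9,0.0],"roll":-6.0},
])

```text
clock: 14.35
tool_pos: [0.4525, -0.2495, 0.1609]
tcp_rot: [0.965, 0.26, 0.0, 0.0]
contact_force: [-1.1, 1.4, 0.2]
gripper_width: 0.0254
grip_force: 1.1
```

Call:
jog_arm([
  {"offset":[0.5,8.9,0.0],"roll":-6.0},
  {"offset":[0.5,8.9,0],"roll":-6.0},
  {"offset":[0.5,8.9,0.0],"roll":-6.0},
  {"offset":[0.5,8.9,0.0],"roll":-6.0},
  {"offset":[0.5,8.9,0.0],"roll":-6.0},
])

```text
clock: 14.85
tool_pos: [0.4839, -0.2806, 0.1609]
tcp_rot: [0.865, 0.501, 0.0, 0.0]
contact_force: [-1.2, 1.6, 1.0]
gripper_width: 0.0258
grip_force: 1.0
```

Call:
jog_arm([
  {"offset":[0.4,8.9,0],"roll":-6.0},
  {"offset":[0.5,8.9,0],"roll":-6.0},
  {"offset":[0.4,6.5,0.0],"roll":-4},
  {"offset":[0.2,3,0.0],"roll":-3},
  {"offset":[0,0,0.0],"roll":0},
])

```text
clock: 15.35
tool_pos: [0.5095, -0.2898, 0.1606]
tcp_rot: [0.772, 0.636, 0.0, 0.0]
contact_force: [-0.7, 0.8, -0.4]
gripper_width: 0.0258
grip_force: 0.0
```

```bash
cat >lev.py <<'E'
from rig import *; from h import *
import sys
s=get_state(); q=s["tcp_rot"]; print(np.round(s["tool_pos"],4),"yaw",np.degrees(2*np.arctan2(q[1],q[0])),s["clock"],s["contact_force"],s["torque"])
for n in ("scene","top"):
    c=camera(n); cv2.imwrite(f"pics/{n}{sys.argv[1]}.png",c["pixels"]); W=world(c); z=W[...,2]
    for t in ("lever_grip","damper"):
        for d in trace(n,t)[:1]:
            g=d["pixels"]&(z>.145)&(z<.175)
            print(n,t,round(d["conf"],2),g.sum(),cv2.minAreaRect((W[g][:,:2]*1000).astype(np.float32)) if g.sum()>5 else "")
E
python3 lev.py 7
```

```text
[ 0.5095 -0.2898  0.1606] yaw 79.01122096506846 15.35 [-0.68534174  0.77519794 -0.39980611] [-0.04425229 -0.02436186  0.0394595 ]
top lever_grip 0.8 216 ((514.692626953125, -241.07737731933594), (93.36787414550781, 21.731775283813477), 75.7538833618164)
top damper 0.6 218 ((514.7386474609375, -240.8463134765625), (92.90105438232422, 21.99983787536621), 75.51268005371094)
```

Call:
jog_arm([
  {"offset":[0.2,4,0],"roll":-3},
  {"offset":[0.2,4,0],"roll":-2},
  {"offset":[0.2,3,0.0],"roll":-2},
  {"offset":[0,2,0.0],"roll":0},
  {"offset":[0,0,0.0],"roll":0},
])

```text
clock: 16.15
tool_pos: [0.5221, -0.2909, 0.1603]
tcp_rot: [0.732, 0.681, 0.0, -0.0]
contact_force: [0.1, -0.1, 0.4]
gripper_width: 0.0254
grip_force: 0.0
```

Call:
jog_arm([
  {"offset":[0,1.5,0],"roll":0},
  {"offset":[0,0,0],"roll":0},
])

```text
clock: 16.35
tool_pos: [0.5235, -0.291, 0.1603]
tcp_rot: [0.732, 0.682, -0.0, -0.0]
contact_force: [-2.4, -1.9, -0.4]
gripper_width: 0.0255
grip_force: 1.2
```

Call:
jog_arm([
  {"offset":[0,1.5,0],"roll":0},
  {"offset":[0,0,0],"roll":0},
])

```text
clock: 16.55
tool_pos: [0.5238, -0.291, 0.1602]
tcp_rot: [0.732, 0.681, -0.001, -0.001]
contact_force: [-16.1, -0.4, 5.6]
gripper_width: 0.026
grip_force: 8.3
```

Call:
jog_arm([
  {"offset":[0,1.5,0],"roll":0},
  {"offset":[0,0,0],"roll":0},
])

```text
clock: 16.75
tool_pos: [0.5241, -0.2911, 0.1601]
tcp_rot: [0.732, 0.681, -0.002, -0.003]
contact_force: [-30.1, 3.5, 9.6]
gripper_width: 0.0257
grip_force: 15.1
```

The lever is against its open stop: the reaction rose to 30 N with no motion. I back off to centre and rise.

Call:
jog_arm([
  {"offset":[0,-3.5,0],"roll":0},
  {"offset":[0,-3,0],"roll":0},
  {"offset":[0,0,0],"roll":0},
])

```text
clock: 17.05
tool_pos: [0.52, -0.2907, 0.1604]
tcp_rot: [0.732, 0.682, 0.0, 0.0]
contact_force: [-0.4, -0.3, 0.7]
gripper_width: 0.0259
grip_force: 0.0
```

Call:
jog_arm([
  {"offset":[0,0,-10],"roll":0},
  {"offset":[0,0,-25],"roll":0},
  {"offset":[0,0,-40],"roll":0},
  {"offset":[0,0,-40],"roll":0},
  {"offset":[0,0,-20],"roll":0},
])

```text
clock: 17.55
tool_pos: [0.5206, -0.2908, 0.3002]
tcp_rot: [0.732, 0.682, 0.001, 0.002]
contact_force: [0.6, -0.4, -0.7]
gripper_width: 0.0255
grip_force: 0.0
```

Call:
jog_arm([
  {"offset":[-40,0,0],"roll":0},
  {"offset":[-45,0,0],"roll":0},
  {"offset":[-45,0,0],"roll":0},
  {"offset":[-30,0,0],"roll":0},
  {"offset":[0,0,0],"roll":0},
])

```text
clock: 18.05
tool_pos: [0.5081, -0.4535, 0.295]
tcp_rot: [0.733, 0.681, -0.0, -0.0]
contact_force: [0.6, 0.2, 0.7]
gripper_width: 0.0256
grip_force: 0.0
```

```bash
python3 lev.py 8; python3 - <<'E'
from h import *
t=cv2.imread("pics/top8.png")[110:290,230:450];s=cv2.imread("pics/scene8.png")[190:370,60:300]
cv2.imwrite("pics/v8.png",np.hstack([cv2.resize(t,(400,330)),cv2.resize(s,(400,330))]))
E
```

```text
[ 0.5081 -0.4535  0.295 ] yaw 85.79645744457773 18.05 [0.62754469 0.22821727 0.72030124] [0.07663546 0.01009051 0.01299473]
scene lever_grip 0.77 563 ((523.1112060546875, -260.25445556640625), (130.6282501220703, 22.531558990478516), 85.01181030273438)
scene damper 0.61 522 ((523.8904418945312, -261.1694030761719), (128.94081115722656, 20.819889068603516), 85.01181030273438)
top lever_grip 0.82 298 ((519.6066284179688, -260.5854187011719), (130.45571899414062, 19.707237243652344), 87.25424194335938)
```

View pics/v8.png

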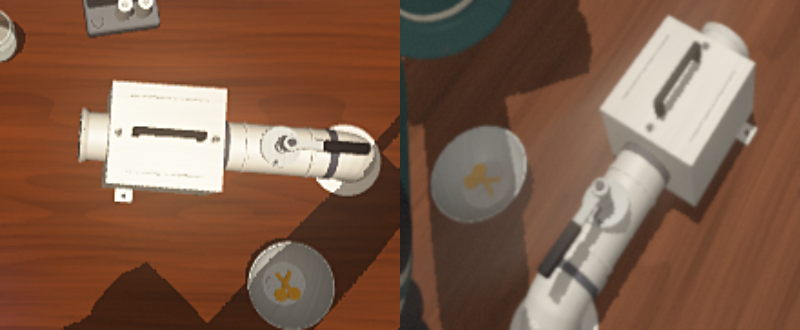

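The lever lies along the duct: it measures about 86°, in line with the vent's y axis. The cover is flush with both pins showing, the bystanders are untouched and the robot is clear.

```bash
python3 -c "
from rig import *
print(finish_job())"
```

```text
the job is handed in; nothing more can be done
None
```

The job is handed in: the metal cover lies flush over both pins, the damper lever is at its open stop along the duct, the arm is clear, and the jar, bowl and dock were not touched; the hand-in call returned no verdict.

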